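# Slide a printing plate out of its jig and lay it on the drying cradle

### The job

Pressing only lightly on top of it, slide the blue bookmark printing plate along its wooden jig and out past the open end until roughly a third of it overhangs, still lying flat and not tipping, so that it can be grasped. Then pick it up off the jig and lay it gently flat on the drying cradle between its yellow rails, balanced about the middle, and let go. Do not press hard on the plate or let it fall onto the table, and leave the other things on the table where they are.

Things in the scene. Friction and masses are not known exactly. Their poses are not given: they have to be found in the camera images.
- plate: blue aluminium plate with orange rings, 180 mm long (x), 56 wide (y), 4 thick, about 0.1 kg; origin at the centre of its underside. It lies in the jig's channel, its top 4 mm below the fence tops, 3 mm free at each side: no room for fingers there. To drag it a fingertip must press down with some 4 to 10 N; over 15 N between plate and jig or cradle spoils it
- jig: fixed wooden jig, 210 mm long (x), 82 wide (y); origin at the centre of its underside, on the table. Flat sprung smooth bed, top 50 mm above the table, sinking 1 mm per 15 N; dark side fences 10 mm wide and a 10 mm stop at the +x end rise 8 mm above the bed, 62 mm apart inside; the -x end (red strip on its face) is open, with free space below and beyond it
- jig_edge (a point): middle of the open edge of the jig's bed, at bed height; the jig's axes: the plate is slid out towards -x
- cradle: fixed plywood drying cradle, 74 mm long (x), 92 wide (y); origin at the centre of its underside, on the table. Flat rigid bed 50 mm above the table; two yellow rails along x, 10 mm wide and 8 mm high, 72 mm apart inside; both x ends open: the plate, laid along x either way round, overhangs some 53 mm at each end
- cradle_top (a point): centre of the cradle's bed, at bed height; the cradle's axes
- ring_navy: navy ring stencil, a flat ring 72 mm across, 4 mm thick; origin at the centre of its underside; stays where it is
- ring_teal: green ring stencil, a flat ring 60 mm across, 4 mm thick; origin at the centre of its underside; stays where it is
- bottle_rust: rust-brown paint bottle, 44 mm across, 130 mm tall; origin at the centre of its underside; stays where it is
- bottle_white: white paint bottle with a yellow cap, 44 mm across, 130 mm tall; origin at the centre of its underside; stays where it is
- ink_pot: amber glass ink pot with a black lid, 56 mm across, 50 mm tall; origin at the centre of its underside; stays where it is
- brayer: ink roller: black rubber roll 32 mm across and 90 mm long, wooden handle 100 mm long; origin under the middle of the roll, handle along its -x; stays where it is

How it is judged:
By the outcome, as a careful person would: the job done as asked, in the order asked, and still so for the second after the job is handed in, with the robot touching nothing.
It also fails if it takes over 59 s, if anything falls off the work surface, if the arm or the gripper's body presses on something with over 40 N, if the wrist force passes 120 N, or if a joint passes its speed limit or range.

### The arm

A 6-joint arm with a two-finger parallel gripper is mounted at the origin on the work surface. World frame = base frame: x ahead of the robot, y to its left, z up, the work surface at z = 0. Lengths are in m, angles in rad, forces in N, time in s.
With the tool pointing down it reaches from about 0.25 to 0.725 m from the base axis. Payload 4 kg.
Tool frame: the origin (TCP) lies midway between the tips of the shut fingers; the grasp point (between the pads) lies 19 mm behind it (bot.grip_point_offset is the distance from the TCP to the grasp point, in m); z points along the fingers, y is the line along which they close (so a half turn about z gives the same grasp; the last joint's range is limited). The gripper opens to 85 mm and grips with 20 to 120 N. Pads are 22 mm wide; open, the fingers measure 114 mm over their backs; the gripper's body (76 mm by 85 mm) begins 54 mm behind the grasp point. The pads swing forward as they close: fully open they stand 13 mm farther back than shut.
Start: joints at [-1.269, 0.241, 0.005, 1.335, 0, 1.571], TCP at [0.149, -0.477, 0.231] pointing down, gripper open.
Joint ranges: [-2.72, 2.72], [-1.05, 1.87], [-1.09, 1.28], [-1.99, 2.15], [-1.42, 1.44], [-3.14, 3.14]. Speed limits (rad/s): [2.79, 2.79, 3.14, 3.14, 3.14, 3.14].

### API

Orientations are given as a unit quaternion [x, y, z, w].
In Python, from workcell import bot gives the robot as it stands.
- The arm moves only by the tool step_arm, never from a script. Its argument "targets" is text: rows parted by semicolons, each of 7 numbers parted by spaces: the opening, from -1 (shut) to 1 (fully open), so that 0 is half open, then the shift along the world's x, y, z normalised to -1 to 1, where 1 is 0.5 m, then the turn, a rotation vector about the world's x, y, z normalised to -1 to 1, where 1 is pi/4 rad. In form: gripper x y z wx wy wz; .... A call has 1 to 10 rows; each row is the pose to reach, as a shift and turn from the pose commanded when the call began; what a row does not reach only later rows make up. A row lasts 1/12 s, in which the tool goes at most 41.7 mm and 7.16 degrees, less where a joint would pass 70% of its speed; a pose out of reach is approached as far as the arm can. A call with a number of a shift or a turn outside -1 to 1 is refused whole. A call with a gripper value outside its range is refused whole. The fingers move at their own pace and stop on an object; the grip force is fixed at half the most. Time passes only in rows, so rows that repeat a pose let the fingers close. It gives the time, the measured TCP pose, the force, the opening and the grip force at its end, in the units of the state.
- bot.get_obs(): the state, without advancing time (a new reading comes with each control period).
- bot.camera(name): name is "scene" or "top" or "wrist"; returns the picture (384x512x3 uint8, red, green, blue); there is no depth.
- bot.camera_info(name): a dict with "vertical_fov" (degrees; the focal length in pixels is half the picture's height over the tangent of half this angle, whatever the lens; pixels are square), "cx", "cy" (the principal point, pixels), "pose" (4x4, takes a point from camera to world coordinates). Camera axes: x right, y up, looking along -z (the intrinsics and any distortion apply to the point x, -y, -z); pixel columns grow to the right and rows downward; lengths in m; the calibration is good to about 2 mm. The wrist camera is an equidistant fisheye: a pixel r from the principal point sees the ray r / f radians off the axis. A picture is of the moment at which its call begins: read the wrist's pose just before it. camera_info takes no time and is no camera call; for the wrist camera it gives the pose at the moment of the call.
- bot.job_done(): hands the job in; it is judged then, once.
The state is a dict: "clock": time; "joint_pos": joint angles; "joint_vel": joint speeds; "tau": joint torques, N m; "eef_pos": TCP position; "tool_rot": TCP orientation; "ft_force": force on the tool from outside, world axes, zero at the start; "ft_torque": the same for the moment, N m; "grip_width": finger opening in m; "grasp_force": force on a finger pad.
Only numpy, scipy, OpenCV 4.12 (cv2) and the standard library are available. Lean on these libraries where they do the work, as an engineer would, in place of code of your own. Each camera call takes 0.05 s, during which the arm holds its last target. There are 200 camera calls.

## Working session

There is one attempt and no reset: what is moved stays moved. The work goes in short steps, Python scripts to look and compute and a tool call to move; the robot and the scene stay as the last step left them, time stands still between calls to the robot, and variables do not carry over. Pictures are saved under pics/ and viewed, at most 10 in all, crops included, and the job is handed in when it is done.

Besides the shell and the picture viewer there is one more tool, called after "Emit:" in YAML: its name, and indented under it one key for each argument. step_arm: Moves the arm, as the interface text tells. Scaled input: -1 to 1 covers 0.5 m each way for a shift and pi/4 rad each way for a turn. Its arguments: {"type":"object","properties":{"targets":{"type":"string"}},"required":["targets"]}

```bash
mkdir -p pics; ls
python3 - <<'E'
from workcell import bot
import cv2, numpy as np
o=bot.get_obs(); print({k:np.round(v,3).tolist() for k,v in o.items()})
for n in("scene","top"):
    i=bot.camera_info(n); print(n,i["vertical_fov"],i["cx"],i["cy"],np.round(i["pose"],3).tolist(),[k for k in i])
    cv2.imwrite(f"pics/{n}0.png",bot.camera(n)[:,:,::-1])
E
```

```text
pics
{'clock': 0.0, 'joint_pos': [-1.269, 0.241, 0.004, 1.335, 0.0, 1.571], 'joint_vel': [0.001, 0.0, 0.001, 0.0, -0.0, -0.001], 'tau': [0.0, -37.232, 25.241, 0.017, 0.0, 0.0], 'eef_pos': [0.148, -0.477, 0.23], 'tool_rot': [0.989, 0.15, -0.0, -0.001], 'ft_force': [-0.012, -0.779, -0.314], 'ft_torque': [0.048, -0.012, -0.0], 'grasp_force': 0.0, 'grip_width': 0.086}
scene 42.39811548844612 255.76741215526684 189.01363179556841 [[0.647, -0.461, 0.607, 1.393], [0.762, 0.38, -0.524, -0.653], [0.011, 0.801, 0.598, 0.831], [0.0, 0.0, 0.0, 1.0]] ['vertical_fov', 'cx', 'cy', 'pose']
top 49.152658480287336 250.73831793969592 193.9155699852897 [[0.008, 0.985, -0.173, 0.447], [-1.0, 0.006, -0.014, 0.038], [-0.012, 0.173, 0.985, 1.096], [0.0, 0.0, 0.0, 1.0]] ['vertical_fov', 'cx', 'cy', 'pose']
```

View pics/top0.png

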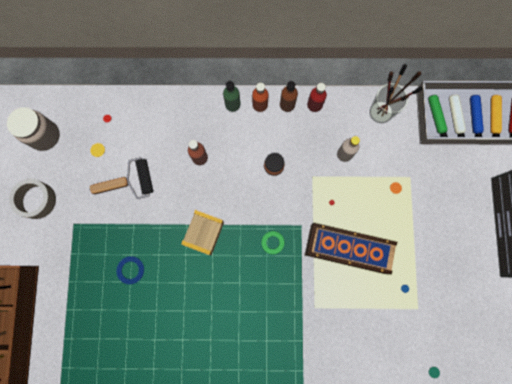

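View pics/scene0.png

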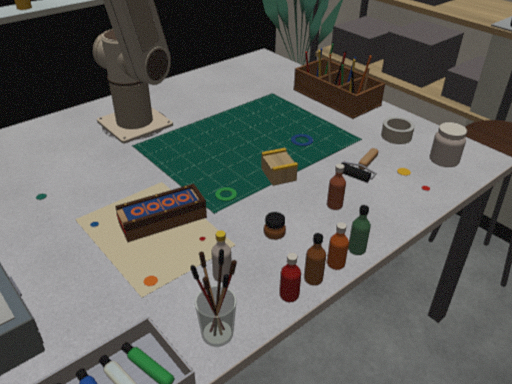

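The top view shows the jig with the plate at about (351,249) and the cradle at (203,233). The white bottle is at (349,148), the green ring at (273,243), and the navy ring at (131,270). Next I'll measure the jig, plate and cradle, and enlarge the jig.

```bash
cat > h.py <<'E'
from workcell import bot
import cv2, numpy as np
def ray(n,px,info=None):
    i=info or bot.camera_info(n); f=192/np.tan(np.radians(i["vertical_fov"]/2))
    u,v=(px[0]-i["cx"])/f,(px[1]-i["cy"])/f
    if n=="wrist":
        r=np.hypot(u,v); d=np.array([u/r*np.sin(r),-v/r*np.sin(r),-np.cos(r)]) if r>1e-9 else np.array([0,0,-1.])
    else: d=np.array([u,-v,-1.])
    T=np.array(i["pose"]); return T[:3,3],T[:3,:3]@d
def plane(n,px,z,info=None):
    o,d=ray(n,px,info); return o+d*(z-o[2])/d[2]
def proj(n,p,info=None):
    i=info or bot.camera_info(n); f=192/np.tan(np.radians(i["vertical_fov"]/2)); T=np.array(i["pose"])
    q=T[:3,:3].T@(np.array(p)-T[:3,3]); x,y,z=q[0],-q[1],-q[2]
    if n=="wrist":
        r=np.hypot(x,y); k=np.arctan2(r,z)/r if r>1e-9 else 1
        return np.array([i["cx"]+f*k*x,i["cy"]+f*k*y])
    return np.array([i["cx"]+f*x/z,i["cy"]+f*y/z])
def mask(img,lo,hi):
    return cv2.inRange(cv2.cvtColor(img,cv2.COLOR_RGB2HSV),lo,hi)
def rect(n,m,z,info=None,box=None):
    """min-area rectangle, in world xy, of the mask pixels cast on height z"""
    if box: b=np.zeros_like(m); b[box[1]:box[3],box[0]:box[2]]=1; m=m*b
    c=np.vstack([x for x in cv2.findContours(m,cv2.RETR_EXTERNAL,cv2.CHAIN_APPROX_NONE)[0] if cv2.contourArea(x)>4])[:,0]
    P=np.array([plane(n,p,z,info)[:2] for p in c])
    return cv2.minAreaRect(np.float32(P*1000))
E
python3 - <<'E'
from h import *
im=cv2.imread("pics/top0.png")[:,:,::-1].copy()
sc=cv2.imread("pics/scene0.png")[:,:,::-1].copy()
h=cv2.cvtColor(im,cv2.COLOR_RGB2HSV)
print(h[249,340],h[246,319],h[240,203],h[216,208], h[228,309])
m=mask(im,(100,80,40),(135,255,255))|mask(im,(3,120,120),(18,255,255))
print("plate",rect("top",m,.054,box=(305,220,400,275)))
m=mask(im,(18,120,120),(35,255,255))
print("rails",rect("top",m,.058,box=(175,205,230,260)))
print("cradlewood",rect("top",mask(im,(10,60,60),(35,255,255)),.054,box=(175,205,230,260)))
print("jig dark",rect("top",mask(im,(0,0,0),(179,255,90)),.058,box=(300,215,405,280)))
a=cv2.resize(im[215:280,295:405],None,fx=5,fy=5,interpolation=cv2.INTER_CUBIC)
b=cv2.resize(sc[180:242,110:212],None,fx=5,fy=4.2,interpolation=cv2.INTER_CUBIC)
o=np.zeros((600,560,3),np.uint8); o[:325,:550]=a; o[335:595,:510]=b
cv2.imwrite("pics/j0.png",o[:,:,::-1])
E
```

```text
[ 12 189 209] [  3  88 136] [ 19  88 173] [ 22 179 216] [150   6 183]
plate ((496.9233093261719, -197.49917602539062), (177.41647338867188, 53.39128112792969), 77.28739166259766)
rails ((533.3804321289062, 172.54779052734375), (74.634033203125, 90.37283325195312), 69.8495864868164)
cradlewood ((534.0960083007812, 171.42088317871094), (79.73693084716797, 93.6089859008789), 69.94441223144531)
jig dark ((496.4688415527344, -193.32472229003906), (211.95162963867188, 81.01897430419922), 77.3408432006836)
```

View pics/j0.png

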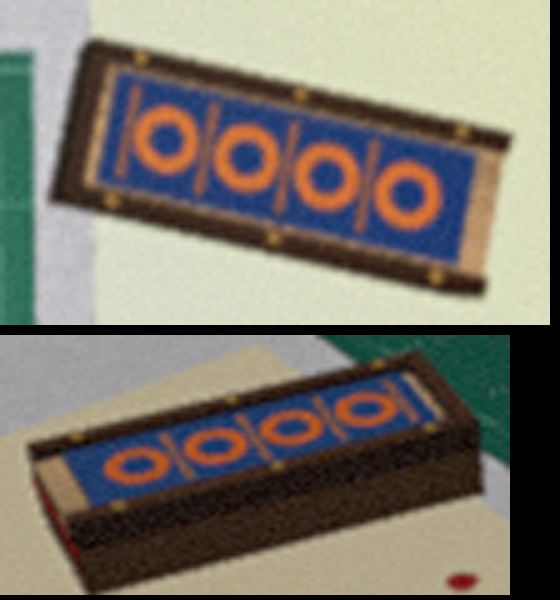

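The open, red-faced end points to world −y, shown at the lower left of the scene crop and the right of the top crop. The plate sits about 11 mm inside that edge. The jig is at about (496, −193) mm with yaw 77.3°, and the cradle is at (533, 172) mm with yaw 69.9°. The measured sizes match the given ones. I'll move above the plate with the gripper shut.

Emit:
step_arm:
  targets: "-1 0.7 0.58 -0.16 0 0 1; -1 0.7 0.58 -0.16 0 0 1; -1 0.7 0.58 -0.16 0 0 1; -1 0.7 0.58 -0.16 0 0 1; -1 0.7 0.58 -0.16 0 0 1; -1 0.7 0.58 -0.16 0 0 1; -1 0.7 0.58 -0.16 0 0 1; -1 0.7 0.58 -0.16 0 0 1; -1 0.7 0.58 -0.16 0 0 1; -1 0.7 0.58 -0.16 0 0 1"

```text
clock: 0.93
eef_pos: [0.4656, -0.2138, 0.1584]
tool_rot: [0.856, 0.517, -0.0, -0.0]
ft_force: [0.6, -1.0, 0.9]
grip_width: -0.0001
grasp_force: 0.0
```

Emit:
step_arm:
  targets: "-1 0 0 0 0 0 0.333; -1 0 0 0 0 0 0.333; -1 0 0 0 0 0 0.333; -1 0 0 0 0 0 0.333"

```text
clock: 1.27
eef_pos: [0.4644, -0.2153, 0.1586]
tool_rot: [0.782, 0.624, -0.0, -0.001]
ft_force: [-0.6, 0.3, 0.2]
grip_width: -0.0002
grasp_force: 0.0
```

Run:
```python
from h import *
o=bot.get_obs(); print({k:np.round(o[k],4).tolist() for k in("clock","eef_pos","tool_rot","ft_force","joint_pos")})
i=bot.camera_info("wrist"); im=bot.camera("wrist"); print(i["vertical_fov"],i["cx"],i["cy"],np.round(i["pose"],3).tolist())
np.save("w1.npy",i["pose"]); cv2.imwrite("pics/w1.png",im[:,:,::-1])
```

```text
{'clock': 1.2667, 'eef_pos': [0.4644, -0.2153, 0.1586], 'tool_rot': [0.7817, 0.6236, -0.0003, -0.0005], 'ft_force': [-0.5829, 0.2632, 0.1536], 'joint_pos': [-0.434, 0.3081, -0.0981, 1.1658, -0.0001, 1.3609]}
65.70646984690485 251.73761806159317 196.76296559857897 [[0.975, 0.212, 0.067, 0.483], [-0.222, 0.931, 0.291, -0.14], [-0.001, -0.299, 0.954, 0.303], [0.0, 0.0, 0.0, 1.0]]
```

View pics/w1.png

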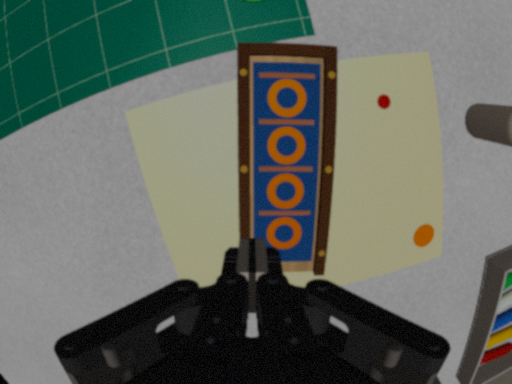

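The wrist view shows the plate at columns 250–325, rows 55–265, with the open end of the jig near row 268 by the fingertips at (252,245). The channel is aligned with the tool. I'll measure from here.

Run:
```python
from h import *
i=bot.camera_info("wrist"); im=cv2.imread("pics/w1.png")[:,:,::-1].copy()
m=mask(im,(100,80,40),(135,255,255))|mask(im,(3,120,120),(18,255,255))
r=rect("wrist",m,.054,i,(240,50,330,236)); print("plate upper part",r,cv2.boxPoints(r).round(1).tolist())
m2=mask(im,(0,0,0),(30,255,75))
for v in (90,130,170,210):   # fence outer and inner edges
    c=np.flatnonzero(m2[v,225:350])+225; b=np.flatnonzero(m[v,225:350])+225
    P=[plane("wrist",(x,v),z,i)[:2]*1000 for x,z in((c[0],.058),(c[-1]+1,.058),(b[0],.054),(b[-1]+1,.054))]
    print(v,np.round(P,1).tolist(),"mid",np.round((P[0]+P[1])/2,1),np.round((P[2]+P[3])/2,1))
for p in ((286,45),(282,271)): print(p,plane("wrist",p,.058,i)*1000, plane("wrist",p,.05,i)*1000)
```

```text
plate upper part ((501.131591796875, -181.83035278320312), (158.26568603515625, 57.95003890991211), 77.31076049804688) [[455.5, -252.6999969482422], [512.0, -265.3999938964844], [546.7999877929688, -111.0], [490.20001220703125, -98.30000305175781]]
90 [[475.4, -124.7], [554.0, -140.3], [487.3, -127.2], [541.3, -138.0]] mid [ 514.7 -132.5] [ 514.3 -132.6]
130 [[467.9, -156.9], [546.6, -173.4], [479.8, -159.9], [533.7, -171.3]] mid [ 507.2 -165.1] [ 506.8 -165.6]
170 [[467.5, -191.4], [532.0, -205.6], [468.9, -192.6], [525.7, -205.2]] mid [ 499.7 -198.5] [ 497.3 -198.9]
210 [[452.5, -224.6], [530.9, -242.9], [464.2, -228.8], [517.9, -241.3]] mid [ 491.7 -233.8] [ 491.1 -235. ]
(286, 45) [520.98219259 -95.86212126  58.        ] [522.24216353 -94.40775145  50.        ]
(282, 271) [ 476.96521594 -294.49819034   58.        ] [ 476.78719954 -299.53304753   50.        ]
```

Emit:
step_arm:
  targets: "-1 0.071 0.055 -0.08 0 0 0; -1 0.071 0.055 -0.177 0 0 0; -1 0.071 0.055 -0.177 0 0 0; -1 0.071 0.055 -0.177 0 0 0; -1 0.071 0.055 -0.177 0 0 0"

```text
clock: 1.73
eef_pos: [0.4987, -0.1882, 0.0698]
tool_rot: [0.782, 0.624, -0.001, -0.001]
ft_force: [0.2, 0.1, 0.6]
grip_width: 0.0001
grasp_force: 0.0
```

Run:
```python
from h import *
o=bot.get_obs(); print({k:np.round(o[k],4).tolist() for k in("clock","eef_pos","tool_rot","ft_force")})
i=bot.camera_info("wrist"); im=bot.camera("wrist"); print(proj("wrist",o["eef_pos"],i))
cv2.imwrite("pics/w2.png",im[:,:,::-1])
m=mask(im,(100,80,40),(135,255,255))|mask(im,(3,120,120),(18,255,255))
for v in range(60,220,20):
    b=np.flatnonzero(m[v,150:400])+150
    if len(b)<20: continue
    P=[plane("wrist",(x,v),.054,i)[:2]*1000 for x in(b[0],b[-1]+1)]
    print(v,b[0],b[-1],np.round(P,1).tolist(),"mid",np.round((P[0]+P[1])/2,1))
```

```text
{'clock': 1.7333, 'eef_pos': [0.4987, -0.1882, 0.0698], 'tool_rot': [0.7818, 0.6235, -0.0009, -0.0014], 'ft_force': [0.2311, 0.1206, 0.6054]}
[250.10905634 253.13167656]
120 198 305 [[487.1, -113.1], [543.7, -126.0]] mid [ 515.4 -119.5]
140 199 390 [[484.9, -123.8], [591.8, -146.0]] mid [ 538.3 -134.9]
160 204 304 [[484.7, -135.2], [539.0, -147.5]] mid [ 511.8 -141.4]
180 205 303 [[482.3, -146.3], [536.4, -158.6]] mid [ 509.3 -152.5]
200 206 302 [[479.8, -157.8], [533.7, -170.1]] mid [ 506.8 -163.9]
```

View pics/w2.png

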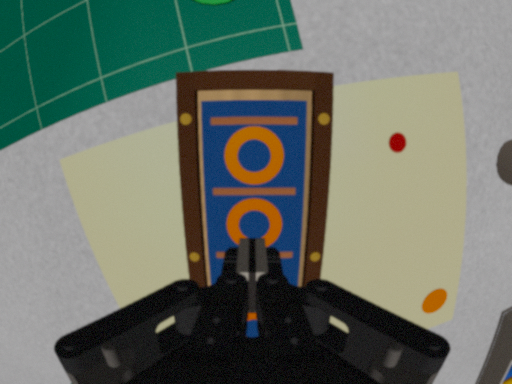

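The fingertip at (252,246) is over the plate, about 2 mm to the −x side of its centre line, and the channel is parallel to the tool. I'll correct that and come down gently.

Emit:
step_arm:
  targets: "-1 0.004 -0.001 -0.01 0 0 0; -1 0.004 -0.001 -0.02 0 0 0; -1 0.004 -0.001 -0.026 0 0 0; -1 0.004 -0.001 -0.028 0 0 0; -1 0.004 -0.001 -0.028 0 0 0"

```text
clock: 2.2
eef_pos: [0.5019, -0.1887, 0.0566]
tool_rot: [0.781, 0.624, -0.0, -0.0]
ft_force: [-0.1, 1.2, -0.2]
grip_width: -0.0003
grasp_force: 0.0
```

Emit:
step_arm:
  targets: "-1 0 0 -0.001 0 0 0; -1 0 0 -0.002 0 0 0; -1 0 0 -0.002 0 0 0"

```text
clock: 2.45
eef_pos: [0.5022, -0.1886, 0.0556]
tool_rot: [0.781, 0.624, 0.0, 0.0]
ft_force: [-0.4, -0.7, -0.3]
grip_width: 0.0002
grasp_force: 0.0
```

Emit:
step_arm:
  targets: "-1 0 0 -0.001 0 0 0; -1 0 0 -0.001 0 0 0; -1 0 0 -0.001 0 0 0"

```text
clock: 2.7
eef_pos: [0.5021, -0.1885, 0.0551]
tool_rot: [0.781, 0.624, 0.0, -0.0]
ft_force: [-0.4, 0.5, -0.4]
grip_width: -0.0
grasp_force: 0.0
```

Emit:
step_arm:
  targets: "-1 0 0 -0.0006 0 0 0; -1 0 0 -0.0006 0 0 0; -1 0 0 -0.0006 0 0 0"

```text
clock: 2.95
eef_pos: [0.5021, -0.1886, 0.0547]
tool_rot: [0.781, 0.624, -0.0, -0.0]
ft_force: [-0.5, 0.2, -0.2]
grip_width: 0.0002
grasp_force: 0.0
```

Emit:
step_arm:
  targets: "-1 0 0 -0.0006 0 0 0; -1 0 0 -0.0006 0 0 0; -1 0 0 -0.0006 0 0 0"

```text
clock: 3.2
eef_pos: [0.5021, -0.1886, 0.0545]
tool_rot: [0.781, 0.624, -0.0, -0.0]
ft_force: [0.7, 0.2, -0.3]
grip_width: -0.0002
grasp_force: 0.0
```

Emit:
step_arm:
  targets: "-1 0 0 -0.0005 0 0 0; -1 0 0 -0.0005 0 0 0; -1 0 0 -0.0005 0 0 0"

```text
clock: 3.45
eef_pos: [0.5021, -0.1886, 0.0542]
tool_rot: [0.781, 0.624, -0.0, -0.0]
ft_force: [0.4, -0.1, 0.2]
grip_width: -0.0001
grasp_force: 0.0
```

Emit:
step_arm:
  targets: "-1 0 0 -0.0005 0 0 0; -1 0 0 -0.0005 0 0 0; -1 0 0 -0.0005 0 0 0"

```text
clock: 3.7
eef_pos: [0.5021, -0.1886, 0.054]
tool_rot: [0.781, 0.624, 0.0, 0.0]
ft_force: [1.1, -0.5, 1.0]
grip_width: 0.0001
grasp_force: 0.0
```

Emit:
step_arm:
  targets: "-1 0 0 -0.0004 0 0 0; -1 0 0 -0.0004 0 0 0; -1 0 0 -0.0004 0 0 0"

```text
clock: 3.95
eef_pos: [0.5021, -0.1886, 0.0539]
tool_rot: [0.781, 0.624, 0.0, 0.0]
ft_force: [-0.4, 0.6, 0.7]
grip_width: -0.0001
grasp_force: 0.6
```

Emit:
step_arm:
  targets: "-1 0 0 -0.0004 0 0 0; -1 0 0 -0.0004 0 0 0; -1 0 0 -0.0004 0 0 0"

```text
clock: 4.2
eef_pos: [0.5021, -0.1886, 0.0538]
tool_rot: [0.781, 0.624, 0.0, 0.0]
ft_force: [-0.5, 1.7, 2.7]
grip_width: -0.0001
grasp_force: 1.4
```

Emit:
step_arm:
  targets: "-1 0 0 -0.0003 0 0 0; -1 0 0 -0.0003 0 0 0; -1 0 0 -0.0003 0 0 0"

```text
clock: 4.45
eef_pos: [0.5022, -0.1886, 0.0537]
tool_rot: [0.781, 0.624, 0.0, 0.0]
ft_force: [-1.5, 0.7, 3.2]
grip_width: 0.0002
grasp_force: 2.2
```

Emit:
step_arm:
  targets: "-1 0 0 -0.0005 0 0 0; -1 0 0 -0.0005 0 0 0; -1 0 0 -0.0005 0 0 0"

```text
clock: 4.7
eef_pos: [0.5022, -0.1886, 0.0536]
tool_rot: [0.781, 0.624, 0.0, 0.0]
ft_force: [-2.2, 1.5, 5.3]
grip_width: 0.0003
grasp_force: 2.9
```

Emit:
step_arm:
  targets: "-1 0 0 -0.0003 0 0 0; -1 0 0 -0.0003 0 0 0; -1 0 0 -0.0003 0 0 0"

```text
clock: 4.95
eef_pos: [0.5021, -0.1886, 0.0535]
tool_rot: [0.781, 0.624, 0.0, 0.0]
ft_force: [-1.6, 0.6, 5.7]
grip_width: 0.0
grasp_force: 3.2
```

About 6 N of press. I'll slide 10 mm as a test and watch the force.

Emit:
step_arm:
  targets: "-1 -0.0009 -0.0039 0 0 0 0; -1 -0.0018 -0.0078 0 0 0 0; -1 -0.0026 -0.0117 0 0 0 0; -1 -0.0035 -0.0156 0 0 0 0; -1 -0.0044 -0.0195 0 0 0 0; -1 -0.0044 -0.0195 0 0 0 0"

```text
clock: 5.45
eef_pos: [0.501, -0.1981, 0.0536]
tool_rot: [0.781, 0.625, 0.001, 0.0]
ft_force: [0.3, 1.1, 4.4]
grip_width: 0.0
grasp_force: 2.5
```

```bash
cat > plate.py <<'E'
from h import *
def top(box=(300,215,430,290)):
    im=bot.camera("top")
    m=mask(im,(100,80,40),(135,255,255))|mask(im,(3,120,120),(18,255,255))
    b=np.zeros_like(m); b[box[1]:box[3],box[0]:box[2]]=255; m&=b
    c=np.vstack([x for x in cv2.findContours(m,cv2.RETR_EXTERNAL,cv2.CHAIN_APPROX_NONE)[0] if cv2.contourArea(x)>6])[:,0]
    P=np.array([plane("top",p,.054)[:2]*1000 for p in c]); a=np.array([.222,.975]); s=(P-[496.5,-193.3])@a
    return np.sort(s)[[0,2,-3,-1]].round(1), im
E
python3 - <<'E'
from plate import *
s,im=top(); print("along jig axis from its centre:",s); cv2.imwrite("pics/t2.png",im[:,:,::-1])
E
```

```text
along jig axis from its centre: [-2.9 -1.5 75.  75.1]
```

The plate followed, moving about 9.6 mm. I'll continue in 20 mm stretches.

Emit:
step_arm:
  targets: "-1 -0.0011 -0.0049 -0.0003 0 0 0; -1 -0.0022 -0.0098 -0.0004 0 0 0; -1 -0.0033 -0.0146 -0.0004 0 0 0; -1 -0.0044 -0.0195 -0.0004 0 0 0; -1 -0.0055 -0.0244 -0.0004 0 0 0; -1 -0.0067 -0.0293 -0.0004 0 0 0; -1 -0.0078 -0.0341 -0.0004 0 0 0; -1 -0.0089 -0.039 -0.0004 0 0 0; -1 -0.0089 -0.039 -0.0004 0 0 0"

```text
clock: 6.25
eef_pos: [0.4967, -0.2177, 0.0536]
tool_rot: [0.781, 0.625, 0.001, 0.001]
ft_force: [0.2, 1.3, 5.7]
grip_width: -0.0002
grasp_force: 2.8
```

Run:
```python
from plate import *
s,im=top(); print("along jig axis from its centre:",s, np.round(bot.get_obs()["ft_force"],1))
```

```text
along jig axis from its centre: [-83.2 -80.8  54.9  55.4] [0.3 2.4 5.8]
```

Emit:
step_arm:
  targets: "-1 -0.0011 -0.0049 0 0 0 0; -1 -0.0022 -0.0098 0 0 0 0; -1 -0.0033 -0.0146 0 0 0 0; -1 -0.0044 -0.0195 0 0 0 0; -1 -0.0055 -0.0244 0 0 0 0; -1 -0.0067 -0.0293 0 0 0 0; -1 -0.0078 -0.0341 0 0 0 0; -1 -0.0089 -0.039 0 0 0 0; -1 -0.0100 -0.0439 0 0 0 0; -1 -0.0111 -0.0488 0 0 0 0"

```text
clock: 7.13
eef_pos: [0.4912, -0.2417, 0.0535]
tool_rot: [0.781, 0.625, 0.002, 0.0]
ft_force: [0.3, 2.6, 5.2]
grip_width: 0.0001
grasp_force: 2.9
```

Emit:
step_arm:
  targets: "-1 -0.0011 -0.0049 0 0 0 0; -1 -0.0022 -0.0098 0 0 0 0; -1 -0.0033 -0.0146 0 0 0 0; -1 -0.0044 -0.0195 0 0 0 0; -1 -0.0055 -0.0244 0 0 0 0; -1 -0.0055 -0.0244 0 0 0 0"

```text
clock: 7.63
eef_pos: [0.4883, -0.2544, 0.0535]
tool_rot: [0.781, 0.625, 0.001, 0.001]
ft_force: [0.3, 2.4, 5.6]
grip_width: 0.0001
grasp_force: 2.8
```

Run:
```python
from plate import *
s,im=top(); print("along jig axis from its centre:",s, np.round(bot.get_obs()["ft_force"],1))
```

```text
along jig axis from its centre: [-148.2 -146.7   17.5   17.6] [0.6 1.6 6.5]
```

Emit:
step_arm:
  targets: "-1 -0.0006 -0.0024 0 0 0 0; -1 -0.0011 -0.0049 0 0 0 0; -1 -0.0011 -0.0049 0 0 0 0; -1 -0.0011 -0.0049 0.004 0 0 0; -1 -0.0011 -0.0049 0.02 0 0 0; -1 -0.0011 -0.0049 0.08 0 0 0; 1 -0.0011 -0.0049 0.16 0 0 0; 1 -0.02 -0.087 0.16 0 0 0; 1 -0.038 -0.165 0.16 0 0 0; 1 -0.038 -0.165 0.16 0 0 0"

```text
clock: 8.52
eef_pos: [0.4673, -0.3434, 0.1342]
tool_rot: [0.783, 0.622, -0.001, 0.003]
ft_force: [0.9, -0.2, 0.3]
grip_width: 0.0481
grasp_force: 0.0
```

Run:
```python
from h import *
o=bot.get_obs(); print({k:np.round(o[k],4).tolist() for k in("clock","eef_pos","tool_rot","ft_force","grip_width")},bot.grip_point_offset)
i=bot.camera_info("wrist"); im=bot.camera("wrist")
sc=bot.camera("scene")
cv2.imwrite("pics/w3.png",im[:,:,::-1]); cv2.imwrite("pics/s3.png",sc[:,:,::-1])
v=np.hstack([im[:300],cv2.resize(sc[150:270,60:220],(400,300))])
cv2.imwrite("pics/v3.png",cv2.resize(v,(800,263))[:,:,::-1])
m=mask(im,(100,80,40),(135,255,255))|mask(im,(3,120,120),(18,255,255))
for v in range(60,240,20):
    b=np.flatnonzero(m[v,150:380])+150
    if len(b)<20: continue
    P=[plane("wrist",(x,v),.054,i)[:2]*1000 for x in(b[0],b[-1]+1)]
    print(v,b[0],b[-1],"mid",np.round((P[0]+P[1])/2,1),"w",np.linalg.norm(P[0]-P[1]).round(1))
c=m[:,230:275].any(1); r=np.flatnonzero(c[:240]); print("rows",r[0],r[-1],plane("wrist",(252,r[0]),.054,i)*1000,proj("wrist",o["eef_pos"],i))
```

```text
{'clock': 8.5167, 'eef_pos': [0.4673, -0.3434, 0.1342], 'tool_rot': [0.783, 0.622, -0.0011, 0.0028], 'ft_force': [0.8803, -0.157, 0.3354], 'grip_width': 0.0481} 0.0187
60 208 286 mid [ 490.9 -233. ] w 58.4
80 208 286 mid [ 487.4 -247.9] w 58.5
120 209 285 mid [ 480.5 -277.5] w 57.7
140 214 285 mid [ 478.9 -292.8] w 54.5
160 214 285 mid [ 475.4 -307.9] w 55.3
180 215 284 mid [ 471.8 -323.4] w 54.7
200 175 284 mid [ 452.  -335.7] w 88.7
rows 0 216 [ 504.95627743 -187.1847756    54.        ] [250.1054309  253.07746143]
```

View pics/v3.png

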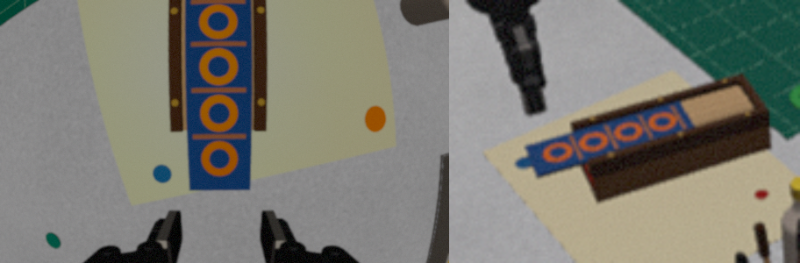

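The plate lies flat, with about 60 mm overhanging. In the left panel its end is at (219,188) and the fingers sit symmetric about column 221. Next I'll go above the overhang, open fully and descend around it.

Emit:
step_arm:
  targets: "1 0.0064 0.0394 0 0 0 0.008; 1 0.0064 0.0394 0 0 0 0.008; 1 0.0064 0.0394 0 0 0 0.008; 1 0.0064 0.0394 -0.05 0 0 0.008; 1 0.0064 0.0394 -0.08 0 0 0.008; 1 0.0064 0.0394 -0.08 0 0 0.008"

```text
clock: 9.12
eef_pos: [0.4692, -0.3153, 0.0894]
tool_rot: [0.779, 0.627, -0.001, -0.003]
ft_force: [0.0, -0.3, -1.1]
grip_width: 0.0854
grasp_force: 0.0
```

Run:
```python
from h import *
o=bot.get_obs(); print({k:np.round(o[k],4).tolist() for k in("clock","eef_pos","tool_rot","ft_force","grip_width")})
im=bot.camera("wrist"); cv2.imwrite("pics/w4.png",cv2.resize(im[60:330,120:390],None,fx=2,fy=2)[:,:,::-1])
```

```text
{'clock': 9.1167, 'eef_pos': [0.4692, -0.3153, 0.0894], 'tool_rot': [0.7788, 0.6272, -0.0012, -0.0033], 'ft_force': [0.042, -0.3367, -1.1226], 'grip_width': 0.0854}
```

View pics/w4.png

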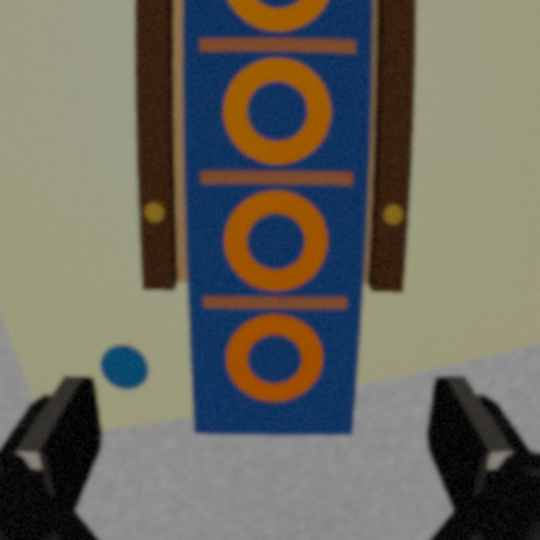

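The fingers are centred on crop column 264 and the plate on 273, so the tool must go 3 mm to the right. It should also go about 8 mm further toward the plate's free end.

Emit:
step_arm:
  targets: "1 0.0024 -0.0174 0 0 0 0; 1 0.0024 -0.0174 0 0 0 0; 1 0.0024 -0.0174 -0.04 0 0 0; 1 0.0024 -0.0174 -0.08 0 0 0; 1 0.0024 -0.0174 -0.11 0 0 0; 1 0.0024 -0.0174 -0.121 0 0 0; 1 0.0024 -0.0174 -0.121 0 0 0; 1 0.0024 -0.0174 -0.121 0 0 0"

```text
clock: 9.83
eef_pos: [0.4732, -0.3266, 0.0333]
tool_rot: [0.779, 0.627, 0.0, 0.001]
ft_force: [-0.0, -1.2, 0.5]
grip_width: 0.0853
grasp_force: 0.0
```

Run:
```python
from h import *
o=bot.get_obs(); print({k:np.round(o[k],4).tolist() for k in("clock","eef_pos","tool_rot","ft_force","grip_width")})
im=bot.camera("wrist"); sc=bot.camera("scene")
a=cv2.resize(im[60:330,120:390],(480,480)); b=cv2.resize(sc[180:300,80:160],(320,480))
cv2.imwrite("pics/w5.png",np.hstack([a,b])[:,:,::-1])
```

```text
{'clock': 9.8333, 'eef_pos': [0.4732, -0.3266, 0.0333], 'tool_rot': [0.7792, 0.6268, 0.0002, 0.0007], 'ft_force': [-0.0365, -1.2477, 0.4678], 'grip_width': 0.0853}
```

View pics/w5.png

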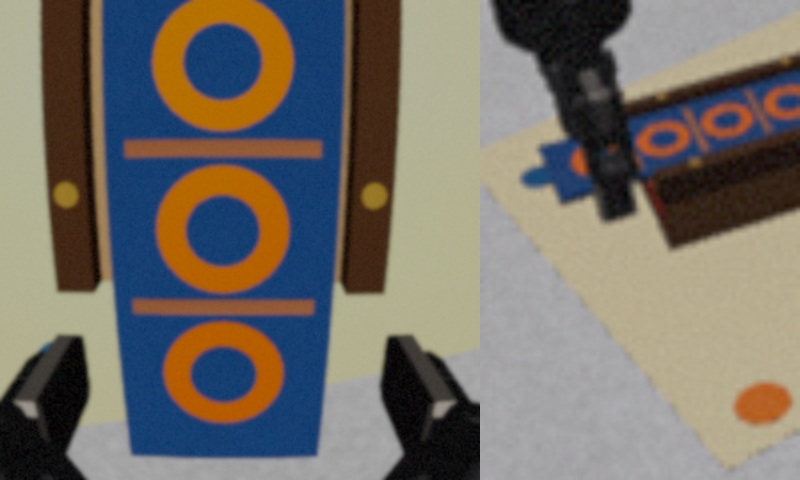

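The fingers straddle the plate, but crop column 236 against 224 puts the tool about 3 mm too far right. I'll correct that, close partly to 64 mm and check.

Emit:
step_arm:
  targets: "1 -0.006 0.0013 -0.006 0 0 0; 1 -0.006 0.0013 -0.006 0 0 0; 0.5 -0.006 0.0013 -0.006 0 0 0; 0.5 -0.006 0.0013 -0.006 0 0 0; 0.5 -0.006 0.0013 -0.006 0 0 0; 0.5 -0.006 0.0013 -0.006 0 0 0"

```text
clock: 10.43
eef_pos: [0.4696, -0.3253, 0.0295]
tool_rot: [0.779, 0.627, 0.0, 0.0]
ft_force: [0.8, 0.4, 0.3]
grip_width: 0.0642
grasp_force: 0.0
```

Run:
```python
from h import *
o=bot.get_obs(); print({k:np.round(o[k],4).tolist() for k in("clock","eef_pos","tool_rot","ft_force","grip_width")})
im=bot.camera("wrist"); cv2.imwrite("pics/w6.png",cv2.resize(im[200:330,170:340],(785,600))[:,:,::-1])
```

```text
{'clock': 10.4333, 'eef_pos': [0.4696, -0.3253, 0.0295], 'tool_rot': [0.7791, 0.6269, 0.0, 0.0001], 'ft_force': [0.7832, 0.3932, 0.282], 'grip_width': 0.0642}
```

View pics/w6.png

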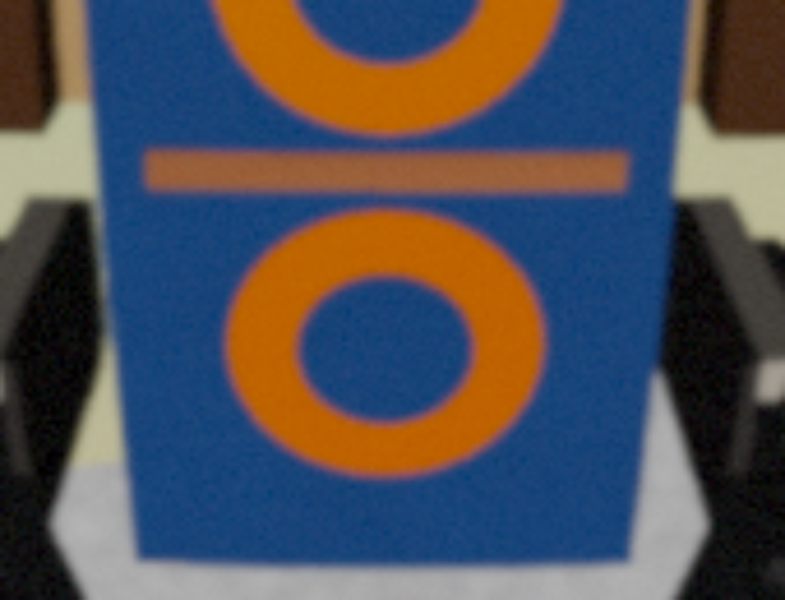

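The plate's middle is at column 384 and the finger middle at 379, so it is centred within about 1 mm. Closing.

Emit:
step_arm:
  targets: "0.4 0 0 0 0 0 0; -1 0 0 0 0 0 0; -1 0 0 0 0 0 0; -1 0 0 0 0 0 0; -1 0 0 0 0 0 0; -1 0 0 0 0 0 0"

```text
clock: 10.98
eef_pos: [0.4696, -0.3253, 0.0295]
tool_rot: [0.779, 0.627, 0.0, 0.0]
ft_force: [0.0, 0.3, 2.8]
grip_width: 0.0544
grasp_force: 62.5
```

Emit:
step_arm:
  targets: "-1 0 0 0.004 0 0 0; -1 0 0 0.01 0 0 0; -1 0 0 0.02 0 0 0; -1 0 0 0.04 0 0 0; -1 0 0 0.08 0 0 0; -1 0 0 0.12 0 0 0; -1 0 0 0.16 0 0 0; -1 0 0 0.2 0 0 0; -1 0 0 0.2 0 0 0"

```text
clock: 11.73
eef_pos: [0.4721, -0.3271, 0.1348]
tool_rot: [0.779, 0.627, 0.001, 0.004]
ft_force: [0.5, -0.3, -0.4]
grip_width: 0.0543
grasp_force: 63.3
```

Run:
```python
from h import *
o=bot.get_obs(); print({k:np.round(o[k],4).tolist() for k in("clock","eef_pos","tool_rot","ft_force","ft_torque","grip_width","grasp_force")})
i=bot.camera_info("wrist"); im=bot.camera("wrist"); cv2.imwrite("pics/w7.png",im[:,:,::-1])
m=mask(im,(100,80,40),(135,255,255))|mask(im,(3,120,120),(18,255,255))
zt=o["eef_pos"][2]+.054-.0295
for v in range(0,250,12):
    b=np.flatnonzero(m[v,150:370])+150
    if len(b)<20: continue
    P=[plane("wrist",(x,v),zt,i)[:2]*1000 for x in(b[0],b[-1]+1)]
    print(v,b[0],b[-1],"mid",np.round((P[0]+P[1])/2,1),"w",np.linalg.norm(P[0]-P[1]).round(1))
```

```text
{'clock': 11.7333, 'eef_pos': [0.4721, -0.3271, 0.1348], 'tool_rot': [0.7792, 0.6268, 0.0013, 0.0044], 'ft_force': [0.5249, -0.2781, -0.3804], 'ft_torque': [-0.1086, -0.0098, 0.0116], 'grip_width': 0.0543, 'grasp_force': 63.2971}
0 187 367 mid [ 510.7 -207.5] w 75.1
12 187 322 mid [ 499.4 -212.2] w 54.7
24 186 322 mid [ 498.1 -217.4] w 54.9
36 186 322 mid [ 497.  -222.5] w 54.8
48 185 323 mid [ 495.9 -227.5] w 55.5
60 185 323 mid [ 494.8 -232.4] w 55.4
72 185 322 mid [ 493.5 -237.3] w 55.1
84 185 322 mid [ 492.4 -242.1] w 55.2
96 185 322 mid [ 491.4 -246.9] w 55.3
108 185 321 mid [ 490.1 -251.7] w 55.1
120 185 321 mid [ 489.1 -256.5] w 55.4
132 186 321 mid [ 488.3 -261.3] w 55.3
144 186 320 mid [ 487.  -266.1] w 55.3
156 187 319 mid [ 485.9 -271. ] w 54.9
168 187 319 mid [ 484.9 -276. ] w 55.4
180 188 318 mid [ 483.8 -281. ] w 55.1
192 188 317 mid [ 482.4 -286.1] w 55.3
204 182 316 mid [ 479.8 -291.1] w 58.3
216 175 315 mid [ 476.8 -296.1] w 61.9
228 190 314 mid [ 478.7 -302.4] w 55.5
240 191 314 mid [ 477.6 -308.2] w 56.0
```

The plate is held level: constant width over its length, direction 77.2°. I'll carry it toward the cradle in moderate steps.

Emit:
step_arm:
  targets: "-1 0.003 0.03 0 0 0 -0.01; -1 0.008 0.085 0 0 0 -0.025; -1 0.014 0.145 0 0 0 -0.04; -1 0.02 0.205 0 0 0 -0.055; -1 0.026 0.27 0 0 0 -0.07; -1 0.032 0.335 0 0 0 -0.085; -1 0.038 0.4 0 0 0 -0.1; -1 0.044 0.465 0 0 0 -0.12; -1 0.05 0.53 0 0 0 -0.14; -1 0.056 0.6 0 0 0 -0.162"

```text
clock: 12.62
eef_pos: [0.4965, -0.024, 0.1283]
tool_rot: [0.818, 0.575, -0.001, -0.0]
ft_force: [1.1, 0.1, -1.4]
grip_width: 0.0539
grasp_force: 63.3
```

Emit:
step_arm:
  targets: "-1 0.006 0.06 0 0 0 0; -1 0.012 0.12 0 0 0 0; -1 0.018 0.18 0 0 0 0; -1 0.023 0.23 0 0 0 0; -1 0.026 0.265 0 0 0 0; -1 0.028 0.28 0 0 0 0; -1 0.028 0.287 0 0 0 0; -1 0.028 0.287 0 0 0 0; -1 0.028 0.287 0 0 0 0"

```text
clock: 13.37
eef_pos: [0.5111, 0.1173, 0.1289]
tool_rot: [0.818, 0.576, -0.001, 0.0]
ft_force: [0.6, -1.0, 0.6]
grip_width: 0.0543
grasp_force: 63.3
```

Run:
```python
from h import *
o=bot.get_obs(); print({k:np.round(o[k],4).tolist() for k in("clock","eef_pos","tool_rot","ft_force","ft_torque","grip_width","grasp_force")})
i=bot.camera_info("wrist"); im=bot.camera("wrist"); tp=bot.camera("top"); sc=bot.camera("scene")
for n,x in(("w8",im),("t8",tp),("s8",sc)): cv2.imwrite(f"pics/{n}.png",x[:,:,::-1])
m=mask(im,(18,110,110),(35,255,255)); n,l,s,c=cv2.connectedComponentsWithStats(m)
for k in range(1,n):
    if s[k,4]>60: print("yellow",s[k].tolist(),np.round(plane("wrist",c[k],.058,i)[:2]*1000,1), cv2.minAreaRect(np.float32([plane("wrist",p[::-1],.058,i)[:2]*1000 for p in np.argwhere(l==k)])))
mb=mask(im,(100,80,40),(135,255,255)); b=mb[:,245:260].any(1); r=np.flatnonzero(b); print("plate rows in wrist",r[0],r[-1])
zt=o["eef_pos"][2]+.0245
print("near end",plane("wrist",(252,r[-1]+1),zt,i)*1000)
m=mask(tp,(100,80,40),(135,255,255)); m[:,:150]=0;m[:,300:]=0;m[300:]=0;m[:150]=0
P=np.array([plane("top",p[::-1],zt)[:2]*1000 for p in np.argwhere(m)]); a=np.array([.344,.939])
s=(P-o["eef_pos"][:2]*1000)@a; print("top: along from TCP",np.percentile(s,[0,1,99,100]).round(1),cv2.minAreaRect(np.float32(P)))
```

```text
{'clock': 13.3667, 'eef_pos': [0.5111, 0.1173, 0.1289], 'tool_rot': [0.8177, 0.5757, -0.0007, 0.0], 'ft_force': [0.5802, -1.0147, 0.6427], 'ft_torque': [-0.085, 0.0853, 0.009], 'grip_width': 0.0543, 'grasp_force': 63.2818}
yellow [217, 0, 76, 36, 1346] [561.8 251. ] ((562.4087524414062, 252.26502990722656), (28.517255783081055, 54.00925827026367), 70.55653381347656)
yellow [215, 57, 78, 77, 2851] [541.9 197.2] ((542.0682373046875, 197.374755859375), (54.82722473144531, 55.33378982543945), 43.11705780029297)
yellow [216, 156, 66, 46, 993] [515.8 147.1] ((514.7418823242188, 144.39447021484375), (53.09523391723633, 25.392362594604492), 10.257612228393555)
plate rows in wrist 0 322
near end [502.19248998  89.57413879 153.36568551]
top: along from TCP [-27.8 -27.8 149.8 149.9] ((531.1822509765625, 174.62921142578125), (183.90789794921875, 6.722346305847168), 84.69544982910156)
```

Run:
```python
from h import *
for n,f,box in(("scene","scene0",(250,140,310,190)),("top","top0",(175,205,230,260))):
    im=cv2.imread(f"pics/{f}.png")[:,:,::-1].copy()
    m=mask(im,(20,140,110),(35,255,255)); print(n,cv2.countNonZero(m[box[1]:box[3],box[0]:box[2]]),rect(n,m,.058,box=box))
    mb=mask(im,(100,80,40),(135,255,255))|mask(im,(3,120,120),(18,255,255))
    print("plate",rect(n,mb,.054,box=(305,220,400,275) if n=="top" else (110,180,212,235)))
```

```text
scene 129 ((537.3134155273438, 170.46356201171875), (71.38850402832031, 95.50038146972656), 70.20315551757812)
plate ((497.42694091796875, -197.78463745117188), (177.7603302001953, 57.95041275024414), 77.5364761352539)
top 203 ((533.9221801757812, 172.68869018554688), (73.73361206054688, 89.64959716796875), 69.65248107910156)
plate ((496.9233093261719, -197.49917602539062), (177.41647338867188, 53.39128112792969), 77.28739166259766)
```

Both views agree on the cradle, at about (535.5, 171.7) mm with yaw 70°. I'll fine-align and lower.

Emit:
step_arm:
  targets: "-1 0.0072 -0.0048 -0.03 0 0 0; -1 0.0072 -0.0048 -0.08 0 0 0; -1 0.0072 -0.0048 -0.13 0 0 0; -1 0.0072 -0.0048 -0.16 0 0 0; -1 0.0072 -0.0048 -0.175 0 0 0; -1 0.0072 -0.0048 -0.178 0 0 0; -1 0.0072 -0.0048 -0.178 0 0 0; -1 0.0072 -0.0048 -0.178 0 0 0"

```text
clock: 14.18
eef_pos: [0.5162, 0.1158, 0.0415]
tool_rot: [0.818, 0.576, 0.001, 0.0]
ft_force: [0.0, -0.4, -1.1]
grip_width: 0.0545
grasp_force: 63.3
```

Run:
```python
from h import *
o=bot.get_obs(); print({k:np.round(o[k],4).tolist() for k in("clock","eef_pos","tool_rot","ft_force","ft_torque","grip_width","grasp_force")})
im=bot.camera("wrist"); tp=bot.camera("top"); sc=bot.camera("scene")
a=cv2.resize(im[0:330,100:400],(436,480)); b=cv2.resize(sc[110:230,220:320],(360,240)); c=cv2.resize(tp[180:280,150:260],(360,240))
cv2.imwrite("pics/w9.png",np.hstack([a,np.vstack([b,c])])[:,:,::-1])
```

```text
{'clock': 14.1833, 'eef_pos': [0.5162, 0.1158, 0.0415], 'tool_rot': [0.8176, 0.5759, 0.001, 0.0004], 'ft_force': [0.0401, -0.3801, -1.1048], 'ft_torque': [-0.0647, -0.0167, -0.0165], 'grip_width': 0.0545, 'grasp_force': 63.3029}
```

View pics/w9.png

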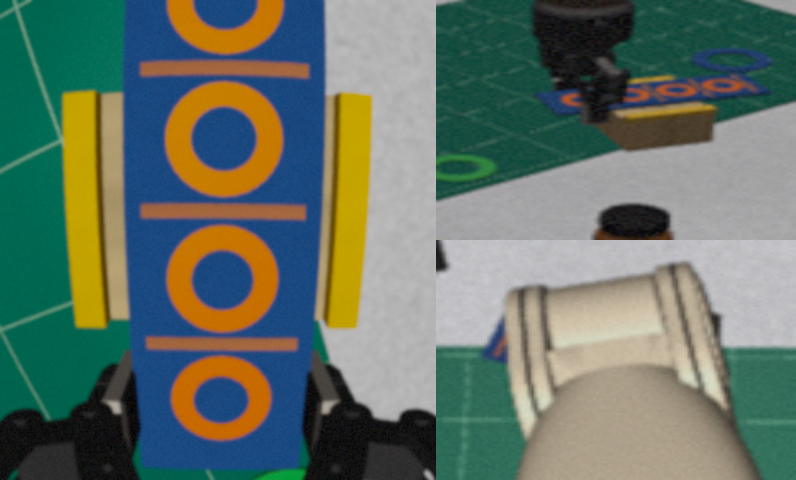

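The plate is level and parallel between the rails. The gap is about 25 px on the left and 10 px on the right, so the tool should shift about 2 mm left. I'll check the lengthwise balance from the same picture numerically.

Run:
```python
from h import *
o=bot.get_obs(); i=bot.camera_info("wrist"); im=bot.camera("wrist"); a=np.array([.342,.94])
m=mask(im,(22,180,110),(32,255,255)); n,l,s,c=cv2.connectedComponentsWithStats(m); p0=o["eef_pos"][:2]*1000; lat=np.array([.94,-.342])
for k in range(1,n):
    if s[k,4]>400:
        P=np.array([plane("wrist",q[::-1],.058,i)[:2]*1000 for q in np.argwhere(l==k)])-p0
        print(s[k].tolist(),"along",np.percentile(P@a,[2,98]).round(1),"lat",np.percentile(P@lat,[5,95]).round(1))
mb=mask(im,(100,80,40),(135,255,255)); r=np.flatnonzero(mb[:,245:260].any(1))[-1]+1
zt=o["eef_pos"][2]+.0245; P=plane("wrist",(252,r),zt,i)[:2]*1000-p0; print("near end along",P@a)
v=140; b=np.flatnonzero(mb[v,150:350])+150; print("plate lat",[((plane("wrist",(x,v),zt,i)[:2]*1000-p0)@lat).round(1) for x in(b[0],b[-1]+1)])
```

```text
[144, 63, 30, 163, 3582] along [25.1 96.5] lat [-46.8 -37.3]
[325, 65, 30, 160, 3471] along [25.6 96. ] lat [35.3 44.6]
near end along -29.057713294675025
plate lat [np.float64(-26.6), np.float64(28.7)]
```

Lengthwise it's balanced: the cradle centre is 60.8 mm along and the plate centre 60.9 mm. I'll shift 2 mm sideways and lower.

Emit:
step_arm:
  targets: "-1 -0.0038 0.0014 0 0 0 0; -1 -0.0038 0.0014 -0.006 0 0 0; -1 -0.0038 0.0014 -0.012 0 0 0; -1 -0.0038 0.0014 -0.016 0 0 0; -1 -0.0038 0.0014 -0.018 0 0 0; -1 -0.0038 0.0014 -0.018 0 0 0; -1 -0.0038 0.0014 -0.018 0 0 0"

```text
clock: 14.97
eef_pos: [0.5131, 0.1165, 0.0311]
tool_rot: [0.817, 0.576, -0.0, -0.0]
ft_force: [0.3, -0.1, -1.5]
grip_width: 0.0539
grasp_force: 63.3
```

Emit:
step_arm:
  targets: "-1 0 0 -0.001 0 0 0; -1 0 0 -0.001 0 0 0; -1 0 0 -0.001 0 0 0"

```text
clock: 15.22
eef_pos: [0.5134, 0.1165, 0.0309]
tool_rot: [0.817, 0.576, 0.0, 0.0]
ft_force: [1.0, 0.2, -1.4]
grip_width: 0.0544
grasp_force: 63.3
```

Emit:
step_arm:
  targets: "-1 0 0 -0.0006 0 0 0; -1 0 0 -0.0006 0 0 0; -1 0 0 -0.0006 0 0 0"

```text
clock: 15.47
eef_pos: [0.5133, 0.1165, 0.0306]
tool_rot: [0.817, 0.576, 0.0, 0.0]
ft_force: [0.1, -0.6, -0.9]
grip_width: 0.0543
grasp_force: 63.3
```

Emit:
step_arm:
  targets: "-1 0 0 -0.0006 0 0 0; -1 0 0 -0.0006 0 0 0; -1 0 0 -0.0006 0 0 0"

```text
clock: 15.72
eef_pos: [0.5134, 0.1165, 0.0303]
tool_rot: [0.817, 0.576, 0.0, 0.0]
ft_force: [0.3, -0.6, -1.3]
grip_width: 0.0542
grasp_force: 63.4
```

Emit:
step_arm:
  targets: "-1 0 0 -0.0006 0 0 0; -1 0 0 -0.0006 0 0 0; -1 0 0 -0.0006 0 0 0"

```text
clock: 15.97
eef_pos: [0.5134, 0.1165, 0.0301]
tool_rot: [0.817, 0.576, 0.0, 0.0]
ft_force: [0.4, -0.9, 0.7]
grip_width: 0.0543
grasp_force: 63.4
```

Emit:
step_arm:
  targets: "-1 0 0 -0.0005 0 0 0; -1 0 0 -0.0005 0 0 0; -1 0 0 -0.0005 0 0 0"

```text
clock: 16.22
eef_pos: [0.5134, 0.1165, 0.03]
tool_rot: [0.817, 0.576, 0.0, 0.0]
ft_force: [-0.5, -0.1, 3.2]
grip_width: 0.0542
grasp_force: 63.6
```

Emit:
step_arm:
  targets: "-1 0 0 -0.0005 0 0 0; -1 0 0 -0.0005 0 0 0; -1 0 0 -0.0005 0 0 0"

```text
clock: 16.47
eef_pos: [0.5134, 0.1165, 0.0297]
tool_rot: [0.817, 0.576, 0.0, 0.0]
ft_force: [-1.0, -0.6, 4.4]
grip_width: 0.054
grasp_force: 63.7
```

Contact at about 5 N. Releasing.

Emit:
step_arm:
  targets: "0.5 0 0 0 0 0 0; 0.8 0 0 0 0 0 0; 0.8 0 0 0 0 0 0; 0.8 0 0 0 0 0 0; 0.8 0 0 0 0 0 0"

```text
clock: 16.88
eef_pos: [0.5131, 0.1165, 0.0292]
tool_rot: [0.817, 0.576, -0.0, -0.0]
ft_force: [-0.1, 0.9, -0.3]
grip_width: 0.0767
grasp_force: 0.0
```

Emit:
step_arm:
  targets: "0.8 0 0 0.01 0 0 0; 0.8 0 0 0.03 0 0 0; 0.8 0 0 0.08 0 0 0; 0.8 0 0 0.15 0 0 0; 0.8 0 0 0.22 0 0 0; 0.8 -0.08 -0.2 0.26 0 0 0; 0.8 -0.16 -0.4 0.26 0 0 0; 0.8 -0.16 -0.4 0.26 0 0 0; 0.8 -0.16 -0.4 0.26 0 0 0; 0.8 -0.16 -0.4 0.26 0 0 0"

```text
clock: 17.72
eef_pos: [0.4356, -0.0773, 0.1603]
tool_rot: [0.817, 0.576, 0.001, 0.001]
ft_force: [0.9, -0.9, 0.3]
grip_width: 0.0768
grasp_force: 0.0
```

Run:
```python
from h import *
o=bot.get_obs(); print({k:np.round(o[k],4).tolist() for k in("clock","eef_pos","ft_force","grip_width")})
for n,box in(("top",(130,170,260,290)),("scene",(235,130,345,200))):
    im=bot.camera(n); cv2.imwrite(f"pics/{n}F.png",im[:,:,::-1])
    mb=mask(im,(100,100,40),(135,255,255))|mask(im,(3,150,120),(16,255,255))
    b=np.zeros_like(mb); b[box[1]:box[3],box[0]:box[2]]=255; mb&=b
    nn,l,s,c=cv2.connectedComponentsWithStats(cv2.morphologyEx(mb,cv2.MORPH_CLOSE,np.ones((3,3)))); k=1+np.argmax(s[1:,4])
    print(n,[x for x in s[1:].tolist() if x[4]>30]); print(" plate",rect(n,np.uint8(l==k)*255,.054))
    for nm,lo,hi in(("rails",(20,140,110),(35,255,255)),):
        print(nm,rect(n,mask(im,lo,hi),.058,box=(175,205,230,260) if n=="top" else (250,140,310,190)))
    d=cv2.absdiff(im,cv2.imread(f"pics/{n}0.png")[:,:,::-1].copy()).max(2)
    d=cv2.morphologyEx(np.uint8(d>60)*255,cv2.MORPH_OPEN,np.ones((3,3))); nn,l,s,c=cv2.connectedComponentsWithStats(d); print(" changed",[x for x in s[1:].tolist() if x[4]>15])
```

```text
{'clock': 17.7167, 'eef_pos': [0.4356, -0.0773, 0.1603], 'ft_force': [0.8853, -0.8854, 0.2647], 'grip_width': 0.0768}
top [[165, 211, 74, 44, 1271], [130, 256, 14, 28, 180]]
 plate ((533.782470703125, 174.20472717285156), (178.58148193359375, 54.603973388671875), 69.92212677001953)
rails ((533.9482421875, 172.5930633544922), (74.62823486328125, 89.51249694824219), 70.20390319824219)
 changed [[167, 210, 37, 21, 389], [205, 223, 14, 10, 82], [191, 226, 7, 7, 41], [317, 230, 5, 8, 30], [323, 231, 15, 9, 76], [185, 233, 29, 15, 177], [206, 232, 7, 7, 41], [217, 234, 14, 14, 124], [338, 235, 31, 12, 174], [371, 242, 19, 9, 104], [342, 244, 5, 5, 22], [312, 247, 6, 5, 29], [319, 247, 9, 13, 89], [329, 246, 51, 27, 723], [382, 252, 8, 22, 123], [297, 257, 33, 127, 1877], [377, 275, 6, 25, 105], [324, 287, 3, 7, 21], [388, 288, 3, 20, 60], [371, 307, 11, 23, 130], [329, 310, 10, 12, 72], [376, 331, 20, 53, 274]]
scene [[291, 134, 22, 12, 140], [247, 149, 65, 22, 578]]
 plate ((537.3292236328125, 171.85006713867188), (179.7015380859375, 59.337886810302734), 69.9011001586914)
rails ((537.0172119140625, 170.05221557617188), (73.0022201538086, 95.35334014892578), 69.7503662109375)
 changed [[156, 0, 9, 9, 48], [165, 13, 12, 9, 41], [136, 33, 11, 11, 62], [156, 40, 8, 7, 38], [103, 44, 8, 9, 44], [171, 60, 15, 6, 53], [161, 72, 31, 59, 1253], [291, 153, 6, 5, 25], [300, 152, 6, 6, 29], [283, 161, 6, 3, 18], [270, 162, 11, 5, 39], [189, 191, 8, 10, 32], [159, 197, 5, 4, 16], [171, 203, 6, 5, 22], [123, 206, 13, 14, 105], [164, 206, 6, 3, 18], [135, 209, 5, 4, 18]]
```

The plate is flat and centred on the cradle to within about 2 mm. Nothing else moved and the arm is clear, so I'm handing in.

```bash
python3 -c "
from workcell import bot
print(bot.job_done())"
```

```text
the job is handed in; nothing more can be done
None
```

The plate was slid out about 60 mm (a third) with a press of about 6 N, picked up, and laid flat on the cradle within about 2 mm of the middle; it was let go and the job handed in with the clock at about 18 s.

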